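# Close up the junction box: hook the cover under the lip, swing it down and bolt it

## Robot

A 6-joint arm with a two-finger parallel gripper is mounted at the origin on the work surface; the furniture and walls round the work are solid. World frame = base frame: x ahead of the robot, y to its left, z up, the work surface at z = 0. Lengths are in m, angles in degrees, forces in N, time in s.
With the tool pointing down it reaches from about 0.375 to 0.9 m from the base axis. Payload 3.1 kg.
Tool frame: the origin (TCP) lies midway between the tips of the shut fingers; the grasp point (between the pads) lies 19 mm behind it; z points along the fingers, y is the direction in which the jaws open and shut (so a half turn about z gives the same grasp; the last joint's range is limited). The gripper opens to 87 mm and grips with 3 to 60 N. Pads are 19 mm wide; open, the fingers measure 117 mm over their backs; the gripper's body (75 mm by 190 mm) begins 51 mm behind the grasp point.
Start: joints at [59.731, 30.224, 82.088, -0, 67.689, -10.227], TCP at [0.214, 0.587, 0.223] pointing down, gripper open.
Joint ranges: [-176.69, 176.69], [-43.24, 126.21], [12.49, 139.97], [-82, 262], [0, 151.66], [-163.58, 163.58]. Speed limits (degrees/s): [159.86, 159.86, 180, 180, 180, 180].

## Interface

Orientations are given as a 3x3 rotation matrix whose columns are the frame's x, y, z axes.
In Python, from rig import bot, capture, get_calibration gives the robot as it stands.
- The arm moves only by the tool play_rows, never from a script. Its arguments are lists of equal length, an entry for each row: "fingers": the closure in counts, from 0 (fully open) to 255 (shut); "linear": the shift along the tool's x, y, z in mm, a list of three; "rot": the turn, a rotation vector about the tool's x, y, z in degrees, a list of three. A call has 1 to 20 rows; each row is the pose to reach, as a shift and turn from the pose commanded when the call began, along the tool's axes at that moment; what a row does not reach only later rows make up. A row lasts 1/10 s, in which the tool goes at most 50 mm and 8.59 degrees, less where a joint would pass 70% of its speed; a pose out of reach is approached as far as the arm can. A call with a gripper value outside its range is refused whole. The fingers move at their own pace and stop on an object; the grip force is fixed at half the most. Time passes only in rows, so rows that repeat a pose let the fingers close. It gives the time, the measured TCP pose, the force and the opening at its end, in the units of the state.
- bot.read_state(): the state, without advancing time (a new reading comes with each control period).
- capture(name): name is "side" or "top" or "wrist"; returns the picture (420x560x3 uint8, red, green, blue); there is no depth.
- get_calibration(name): a dict with "vfov" (degrees; the focal length in pixels is half the picture's height over the tangent of half this angle, whatever the lens; pixels are square), "cx", "cy" (the principal point, pixels), "dist" ([k1, k2, p1, p2, k3] as OpenCV has them; the pictures are not rectified), "camera_from_world" (4x4, takes a point from world to camera coordinates). Camera axes: x right, y down, z forward; pixel columns grow to the right and rows downward; lengths in m; the calibration is good to about 2 mm. A picture is of the moment at which its call begins: read the wrist's pose just before it. get_calibration takes no time and is no camera call; for the wrist camera it gives the pose at the moment of the call.
- bot.hand_in(): hands the job in, once; it reports no verdict.
The state is a dict: "time_s": time; "joint_positions": joint angles; "qvel": joint speeds; "tau": joint torques, N m; "position": TCP position; "tcp_rot": TCP orientation; "force": force on the tool from outside, world axes, zero at the start; "moment": the same for the moment, N m; "opening": opening from 0.0 (shut) to 1.0 (fully open).
Only numpy, scipy, OpenCV 4.12 (cv2) and the standard library are available. Lean on these libraries where they do the work, as an engineer would, in place of code of your own. Each camera call takes 0.05 s, during which the arm holds its last target.

## Task

Close up the grey junction box: take the black bush that was left inside out and put it in the green tray, then hook the blue cover's steel tongue under the box's yellow lip, swing the cover down until it lies flat in its recess, and push the bolt with the orange knob fully home over the cover's other edge. The bolt may be in the way at first, so draw it back if need be; leave the glue bottle, the paste tin and the spanner where they stand.

Things in the scene. Friction and masses are not known exactly. Their poses are not given: they have to be found in the camera images.
- box: Fixed grey open-topped junction box, 170 (x) x 130 (y) mm; place and yaw vary. Origin: centre of its underside on the bench; its -x end (the lip) is nearest the robot. Floor top z = 6 mm, inner side walls y = +-56 (tops z = 42). A bolt bracket (54 mm wide, top z = 40.5) adds 51 mm at the +x end; a steel strap over the bolt at x = 77 to 84, y = +-20 has its top at z = 52.
- lip_edge (a point): Middle of the lower inner edge of the yellow lip, box frame (-63, 0, 44) mm. The lip (full width, z = 44 to 49) overhangs the inner wall face at x = -75 by 12 mm; the slot below it, down to the ledge, is 10 mm high.
- seat (a point): Centre of the cover's recess at ledge height, box frame (0, 0, 34) mm. Ledges (tops z = 34): x = -75 to -58 and 60 to 75. The +x end wall has its inner face at x = 75, top z = 39.5. Recess 150 x 112 mm, but only 138 mm long beside the lip. Well seated, the cover's origin is here, axes parallel to the box's, with about 3 mm of play each way.
- bolt (a joint): Steel bolt bar, 24 mm wide, z = 41 to 49 mm in the box frame, that slides along the box's x and stays where it is left (about 2 N of friction). 0 = fully home: nose at box x = 58 mm, 2 mm above the seated cover's edge. 0.024 (m) = fully drawn back: nose at x = 82 mm, clear of the recess. Starts anywhere between 0 and 0.022.
- bolt_knob (a point): Top centre of the bolt's upright orange knob, 16 mm in diameter, 28 mm tall (z = 49 to 77 mm in the box frame); at box x = 100 mm when the bolt is home, 124 mm when fully back; y = 0.
- cover: Loose blue cover plate, 5 mm thick, 143 (x) x 106 (y) mm, 0.11 to 0.23 kg. Origin: centre of its underside. Body x = -56.5 to 71.5; steel tongue, 84 mm wide and as thick, x = -71.5 to -56.5. On top a black upright grip rib along x, 44 mm long, 12 mm thick (y), centred on the origin, top at z = 39 mm. Starts flat on the bench, left or right of the box.
- cover_tongue (a point): Middle of the tongue's lower outer edge: cover frame (-71.5, 0, 0) mm.
- cover_far (a point): Middle of the opposite lower edge: cover frame (71.5, 0, 0) mm.
- stray_bush: Loose black turned bush standing on its flange on the box floor; flange 39 mm in diameter and 7 mm high, barrel 26 mm in diameter from there up to 30 mm; 0.085 kg. Origin: centre of its underside. It stands 2 mm too high for the cover to close over it.
- tray: Fixed open green tray, 130 (x) x 110 (y) x 35 mm, walls 4 mm, floor 4 mm; origin at the centre of its underside. On the side of the box where the cover is not.
- glue_bottle: Bystander: red glue bottle, 34 mm in diameter, 95 mm tall, standing close beside the box on its left; origin at the centre of its underside.
- paste_tin: Bystander: round dark blue tin, 57 mm in diameter, 44 mm tall, close beside the box on its left, nearer the robot than the bottle; origin at the centre of its underside.
- wrench_b: Bystander: small open-end spanner, 134 x 26 x 6 mm, lying flat close beside the box on its right, roughly along it; origin at the centre of its underside.
There are look-alikes about, which are no part of the job. What is shaped like the stray_bush but purple is not meant.

How it is judged (in metres and radians):
At the end, for the whole second after the job is handed in: The cover lies flat in the box's recess (tilt under 0.04 rad, underside within 3 mm of the ledges, within about 6 mm of centre both ways), its tongue at least 1.5 mm under the lip; the bolt is within 4 mm of fully home; the black bush rests inside the green tray; cover and bush are at rest (x of cover in the frame of box between -0.0065 and 0.0065 m and y of cover in the frame of box between -0.006 and 0.006 m and z of cover in the frame of box between 0.031 and 0.037 m and x of cover_tongue in the frame of box below -0.0645 m and z of each of cover_tongue, cover_far in the frame of box below 0.0375 m and angle between cover's own z axis and vertical below 0.04 rad and value of joint bolt below 0.004 m and linear speed of each of cover, stray_bush below 0.02 m/s and x of stray_bush in the frame of tray between -0.062 and 0.062 m and y of stray_bush in the frame of tray between -0.052 and 0.052 m and z of stray_bush in the frame of tray between -0.002 and 0.04 m); the robot touches nothing.
It fails at once if the glue bottle is moved more than 30 mm (distance of glue_bottle from where it was at the start of the episode above 0.03 m).
It fails at once if the paste tin is moved more than 30 mm (distance of paste_tin from where it was at the start of the episode above 0.03 m).
It fails at once if the small spanner is moved more than 30 mm (distance of wrench_b from where it was at the start of the episode above 0.03 m).
It fails at once if the glue bottle is knocked over (angle between glue_bottle's own z axis and vertical above 0.6 rad).
It also fails if it takes over 72 s, if anything falls off the work surface, if the arm or the gripper's body presses on something with over 40 N, if the wrist force passes 120 N, or if a joint passes its speed limit or range.

## Working session

There is one attempt and no reset: what is moved stays moved. The work goes in short steps, Python scripts to look and compute and a tool call to move; the robot and the scene stay as the last step left them, time stands still between calls to the robot, and variables do not carry over. Pictures are saved under pics/ and viewed, and the job is handed in when it is done.

Besides the shell and the picture viewer there is one more tool, called after "Call:" as name(argument=value, ...) on one line, values as JSON. play_rows: Moves the arm, as the interface text tells. Its arguments: {"type":"object","properties":{"fingers":{"type":"array"},"linear":{"type":"array"},"rot":{"type":"array"}},"required":["fingers","linear","rot"]}

```bash
ls; mkdir -p pics
python3 - <<'E'
from rig import bot,capture,get_calibration
import cv2
s=bot.read_state();print(s)
for n in("side","top","wrist"):
    im=capture(n);cv2.imwrite(f"pics/{n}0.png",im[:,:,::-1]);print(n,get_calibration(n))
E
```

```text
pics
{'time_s': 0.0, 'joint_positions': array([ 5.97295672e+01,  3.02798123e+01,  8.21569394e+01,  5.13364812e-04,
        6.76868827e+01, -1.02270152e+01]), 'qvel': array([-0.02019322,  0.02315168,  0.13056088,  0.06841207, -0.14769794,
       -0.000557  ]), 'tau': array([ 7.00230958e-04, -4.40058947e+01, -1.76587629e+01,  6.34296192e-02,
        5.84631076e-02, -1.51138088e-04]), 'position': array([0.21380234, 0.58651998, 0.22155947]), 'tcp_rot': array([[-9.39431792e-01,  3.42734169e-01, -1.09488090e-03],
       [ 3.42735694e-01,  9.39430033e-01, -1.85944193e-03],
       [ 3.91269716e-04, -2.12207363e-03, -9.99997672e-01]]), 'force': array([-0.59939228,  0.12310276,  0.45916588]), 'moment': array([-0.02944143, -0.00355597, -0.00752507]), 'opening': 1.0017544038586417}
side {'vfov': 45.9138592251761, 'cx': 276.68184366594903, 'cy': 200.09683917789474, 'dist': array([-0.02248064,  0.        ,  0.        ,  0.        ,  0.        ]), 'camera_from_world': array([[-0.91527793, -0.40282041, -0.00142658,  0.47874135],
       [-0.26124791,  0.59628886, -0.75907123,  0.23283883],
       [ 0
[... 274 characters left out ...]
 'camera_from_world': array([[-0.12990103, -0.99152119, -0.00338315,  0.01947855],
       [-0.97008492,  0.12779689, -0.20640545,  0.55921616],
       [ 0.20508774, -0.02353034, -0.9784607 ,  1.04582373],
       [ 0.        ,  0.        ,  0.        ,  1.        ]])}
wrist {'vfov': 65.28108293812821, 'cx': 275.9868898719936, 'cy': 210.7274992791845, 'dist': array([-0.07801693,  0.        ,  0.        ,  0.        ,  0.        ]), 'camera_from_world': array([[ 0.34284464,  0.93939072, -0.00161956, -0.62402372],
       [ 0.89655212, -0.32669438,  0.29910715, -0.0365741 ],
       [ 0.28044938, -0.1039993 , -0.95421816,  0.39263981],
       [ 0.        ,  0.        ,  0.        ,  1.        ]])}
```

View pics/top0.png

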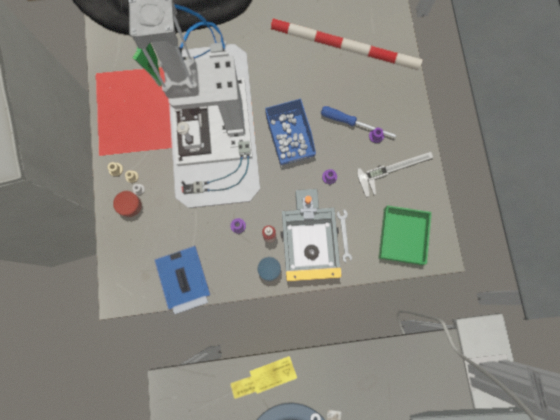

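View pics/side0.png

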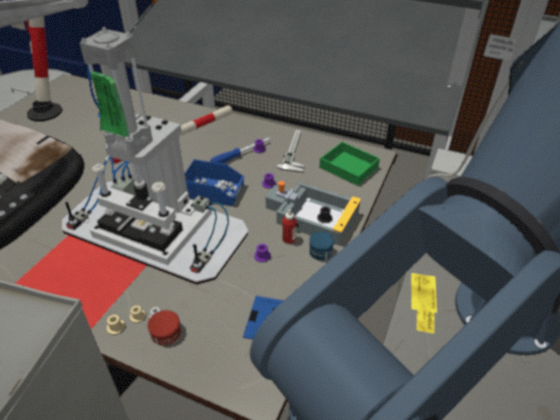

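View pics/wrist0.png

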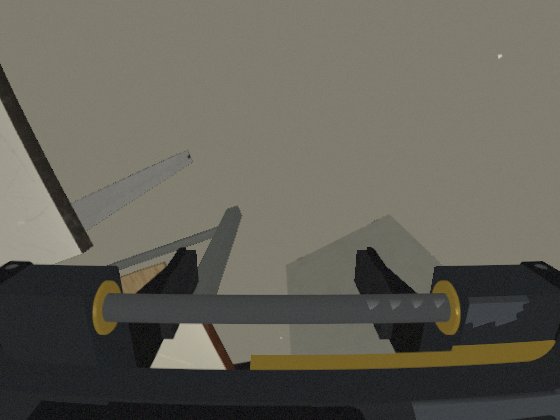

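Candidates for the bush in the top view: a black one inside the box at (312,252), and purple look-alikes at (237,225), (330,176) and (376,134). I choose the black one in the box. The blue cover is at (183,279) on the left, with its tongue toward the robot at (190,304). The green tray is at (405,237). Next I set up helpers and check a crop.

```bash
cat > h.py <<'E'
import numpy as np,cv2
from rig import bot,capture,get_calibration
def K(c):
    f=210/np.tan(np.radians(c['vfov']/2));return np.array([[f,0,c['cx']],[0,f,c['cy']],[0,0,1.]])
def ray(c,px):
    p=cv2.undistortPoints(np.array(px,float).reshape(-1,1,2),K(c),c['dist']).reshape(-1,2)
    T=c['camera_from_world'];R=T[:3,:3];o=-R.T@T[:3,3]
    d=np.c_[p,np.ones(len(p))]@R;return o,d
def onz(c,px,z):
    o,d=ray(c,px);return o+d*((z-o[2])/d[:,2])[:,None]
def proj(c,P):
    T=c['camera_from_world'];r,_=cv2.Rodrigues(T[:3,:3])
    return cv2.projectPoints(np.array(P,float).reshape(-1,1,3),r,T[:3,3],K(c),c['dist'])[0].reshape(-1,2)
def hsv(im):return cv2.cvtColor(im,cv2.COLOR_RGB2HSV)
def blobs(m,amin=20):
    n,l,s,ce=cv2.connectedComponentsWithStats(m.astype(np.uint8))
    return [(s[i],ce[i],l==i) for i in range(1,n) if s[i][4]>=amin]
def crop(im,x0,y0,x1,y1,k,name):
    cv2.imwrite(name,cv2.resize(im[y0:y1,x0:x1,::-1],None,fx=k,fy=k,interpolation=cv2.INTER_CUBIC))
E
python3 - <<'E'
from h import *
im=cv2.imread("pics/top0.png")[:,:,::-1];c=get_calibration("top")
np.set_printoptions(precision=4,suppress=True)
crop(im,150,170,440,320,2.7,"pics/topc.png")
H=hsv(im).astype(int)
for n,lo,hi,z in(("green",50,80,.035),("yellow",20,32,.049),("orange",5,14,.077),("blue",100,118,.0),("purple",130,150,.03)):
    m=(H[...,0]>=lo)&(H[...,0]<=hi)&(H[...,1]>150)&(H[...,2]>60)
    for s,ce,mm in blobs(m,15):
        r=cv2.minAreaRect(np.argwhere(mm)[:,::-1].astype(np.float32))
        b=cv2.boxPoints(r); P=onz(c,b,z)
        print(n,s,ce,onz(c,[ce],z)[0],"sides",np.linalg.norm(P[1]-P[0]),np.linalg.norm(P[2]-P[1]))
print("bush",onz(c,[[312,252]],.036))
E
```

```text
blue [176   5  42  34 220] [195.6636  20.    ] [1.1203 0.1132 0.    ] sides 0.09289109628646759 0.10538103458145028
bush [[ 0.4359 -0.1122  0.036 ]]
```

View pics/topc.png

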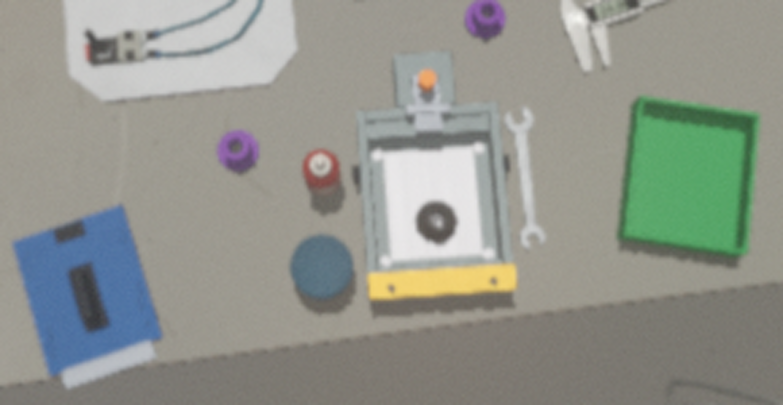

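The crop confirms the black bush in the box and the purple ones outside it. The bolt is partly over the recess. My masks failed, so I'll check them.

```bash
sed -i 's/cvtColor(im,/cvtColor(np.ascontiguousarray(im),/' h.py
python3 - <<'E'
from h import *
im=np.ascontiguousarray(cv2.imread("pics/top0.png")[:,:,::-1]);c=get_calibration("top")
np.set_printoptions(precision=4,suppress=True)
H=hsv(im).astype(int)
for p in((405,237),(313,274),(308,201),(195,270)):print(im[p[1],p[0]],H[p[1],p[0]])
for n,lo,hi,z in(("green",60,80,.035),("yellow",18,30,.049),("orange",3,14,.077),("blue",104,118,.005),("purple",130,150,.03)):
    m=(H[...,0]>=lo)&(H[...,0]<=hi)&(H[...,1]>110)&(H[...,2]>60)
    for s,ce,mm in blobs(m,20):
        if not(150<ce[1]<320 and 100<ce[0]<450):continue
        r=cv2.minAreaRect(np.argwhere(mm)[:,::-1].astype(np.float32))
        b=cv2.boxPoints(r); P=onz(c,b,z)
        print(n,s[4],ce,onz(c,[ce],z)[0],"corners",P[:,:2].round(4).tolist(),"sides",np.linalg.norm(P[1]-P[0]),np.linalg.norm(P[2]-P[1]))
E
```

```text
[ 87 167 104] [ 66 122 167]
[240 210 115] [ 23 133 240]
[222 154 100] [ 13 140 222]
[ 82 118 166] [107 129 166]
green 1958 [404.8514 237.9076] [ 0.4409 -0.341   0.035 ] corners [[0.3984, -0.2735], [0.5129, -0.3072], [0.4867, -0.4123], [0.3733, -0.3765]] sides 0.11934370118811319 0.10835994310627292
yellow 489 [313.4683 274.2045] [ 0.3822 -0.1071  0.049 ] corners [[0.3968, -0.0431], [0.3892, -0.1715], [0.3678, -0.1697], [0.3754, -0.0418]] sides 0.1286249552138937 0.021514460195727704
orange 469 [125.8678 203.0853] [0.6054 0.3135 0.077 ] corners [[0.6108, 0.353], [0.6462, 0.3119], [0.5993, 0.2746], [0.5645, 0.3157]] sides 0.05420382851911836 0.05998773302706169
orange 27 [308.     199.2222] [ 0.5581 -0.1177  0.077 ] corners [[0.5666, -0.1141], [0.5653, -0.1236], [0.5508, -0.1215], [0.552, -0.112]] sides 0.009575550683559801 0.01470532909290958
blue 78 [290.8077 154.8205] [ 0.6968 -0.0962  0.005 ] corners [[0.6833, -0.0653], [0.7271, -0.0973], [0.7038, -0.1265], [0.6603, -0.0944]] sides 0.05428220818475644 0.03735187171543675
blue 1722 [181.824  277.2677] [0.4194 0.2119 0.005 ] corners [[0.4729, 0.2766], [0.4904, 0.1751], [0.3673, 0.1495], [0.351, 0.249]] sides 0.1030914734165789 0.12573968179292613
```

```bash
cat >> h.py <<'E'
import json
from scipy.spatial.transform import Rotation as Ro
np.set_printoptions(precision=4,suppress=True)
def down(yaw_y):  # tool pointing down, tool y at angle yaw_y deg in world
    a=np.radians(yaw_y);y=np.array([np.cos(a),np.sin(a),0]);z=np.array([0,0,-1.]);return np.c_[np.cross(y,z),y,z]
def cmd():
    d=json.load(open('cmd.json'));return np.array(d['p']),np.array(d['R'])
def applied(lin,rot):
    p,R=cmd();p=p+R@np.array(lin)/1000;R=R@Ro.from_rotvec(rot,degrees=True).as_matrix()
    json.dump(dict(p=p.tolist(),R=R.tolist()),open('cmd.json','w'))
def rel(p,R,base=None):
    p0,R0=base or cmd();return (R0.T@(np.array(p)-p0)*1000).round(1),Ro.from_matrix(R0.T@R).as_rotvec(degrees=True).round(2)
def chk():
    s=bot.read_state();p,R=cmd();print('t',round(s['time_s'],2),'meas',s['position'],'cmd',p,'err mm',(s['position']-p)*1000,'roterr',Ro.from_matrix(R.T@s['tcp_rot']).as_rotvec(degrees=True),'F',s['force'],'op',s['opening'],'j',s['joint_positions'].round(1));return s
E
python3 - <<'E'
from h import *
R=down(59.731+10.227)
json.dump(dict(p=[.214,.587,.223],R=R.tolist()),open('cmd.json','w'))
s=chk();c=get_calibration('wrist');T=c['camera_from_world']
o=-T[:3,:3].T@T[:3,3];print('cam in tool',s['tcp_rot'].T@(o-s['position']),'axes',s['tcp_rot'].T@T[:3,:3].T)
# view cover: stand back along tool x
print(rel([.43,.24,.30],down(40)))
c=get_calibration('top')
print('bottle top',onz(c,[[268.5,231]],.095),'tin',onz(c,[[269,269]],.044))
E
```

```text
t 0.15 meas [0.2139 0.5867 0.2218] cmd [0.214 0.587 0.223] err mm [-0.1291 -0.3224 -1.1893] roterr [0.0927 0.017  0.0003] F [-0.4451  0.7617  0.3176] op 0.9950195258430328 j [ 59.7  30.3  82.1   0.   67.7 -10.2]
cam in tool [ 0.0824 -0.     -0.1628] axes [[-0.0001 -0.9541 -0.2994]
 [ 1.     -0.0001 -0.    ]
 [ 0.     -0.2994  0.9541]]
(array([-321.8, -252. ,  -77. ]), array([ 0.  ,  0.  , 29.96]))
bottle top [[ 0.4916 -0.0148  0.095 ]] tin [[ 0.4084 -0.004   0.044 ]]
```

Run:
```python
from h import *
print(rel([.46,.24,.30],down(37)))
```

```text
(array([-350. , -241.7,  -77. ]), array([ 0.  ,  0.  , 32.96]))
```

Call:
play_rows(fingers=[0,0,0,0,0,0,0,0,0,0,0,0,0,0], linear=[[-15,-10,-4],[-45,-31,-10],[-80,-56,-18],[-115,-80,-26],[-150,-104,-34],[-185,-128,-42],[-220,-152,-50],[-255,-176,-57],[-290,-200,-64],[-318,-220,-70],[-338,-233,-74],[-350,-242,-77],[-350,-242,-77],[-350,-242,-77]], rot=[[0,0,1],[0,0,4],[0,0,7],[0,0,11],[0,0,15],[0,0,19],[0,0,23],[0,0,27],[0,0,30],[0,0,32],[0,0,33],[0,0,33],[0,0,33],[0,0,33]])

```text
time_s: 1.55
position: [0.4593, 0.2399, 0.2994]
tcp_rot: [[-0.601, 0.799, -0.001], [0.799, 0.601, 0.0], [0.001, -0.001, -1.0]]
force: [-0.2, 0.7, -1.3]
opening: 0.998
```

Run:
```python
from h import *
applied([-350,-242,-77],[0,0,33]);chk()
im=capture('wrist');cv2.imwrite('pics/w1.png',im[:,:,::-1])
json.dump({k:np.array(v).tolist() for k,v in get_calibration('wrist').items()},open('pics/w1.json','w'))
```

```text
t 1.55 meas [0.4593 0.2399 0.2994] cmd [0.4599 0.2397 0.3   ] err mm [-0.5886  0.1616 -0.6428] roterr [0.0417 0.0565 0.0257] F [-0.2182  0.6805 -1.3048] op 0.9981719934237527 j [ 15.2  16.9  91.5   0.   71.6 -21.8]
```

View pics/w1.png

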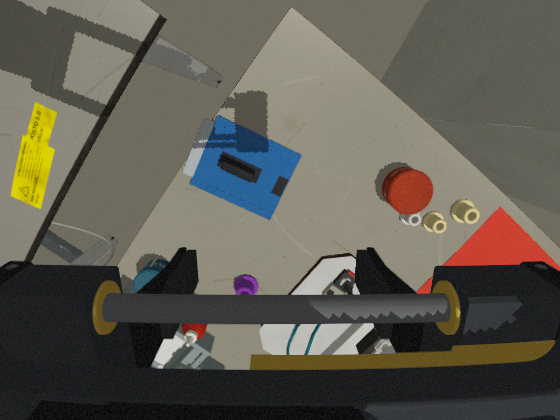

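The wrist view shows the whole cover: the body around (245,170), the black rib at (239,166), a dark patch at (281,186), and the steel tongue at (199,150), half in shadow. I'll measure the body corners and the rib.

```bash
cat > cov.py <<'E'
from h import *
def measure(im,c,z):
    H=hsv(im).astype(int)
    m=((H[...,0]>=98)&(H[...,0]<=120)&(H[...,1]>110)).astype(np.uint8)
    m[250:]=0
    b=max(blobs(m,50),key=lambda t:t[0][4])
    mm=cv2.morphologyEx(b[2].astype(np.uint8),cv2.MORPH_CLOSE,np.ones((9,9)))
    ct=max(cv2.findContours(mm,0,cv2.CHAIN_APPROX_NONE)[0],key=cv2.contourArea)
    P=onz(c,ct.reshape(-1,2),z)[:,:2]
    r=cv2.minAreaRect((P*1000).astype(np.float32));return r,cv2.boxPoints(r)/1000
if __name__=='__main__':
    im=np.ascontiguousarray(cv2.imread('pics/w1.png')[:,:,::-1]);c=json.load(open('pics/w1.json'));c={k:np.array(v) for k,v in c.items()}
    r,b=measure(im,c,.005);print(r);print(b)
    H=hsv(im);V=im.max(2)
    m=(V<60);m[:120]=0;m[215:]=0;m[:,:205]=0;m[:,305:]=0
    for s,ce,mm in blobs(m,20):
        P=onz(c,np.argwhere(mm)[:,::-1],.039)[:,:2];print(s,ce,cv2.minAreaRect((P*1000).astype(np.float32)))
    crop(im,170,80,320,230,4,'pics/w1c.png')
E
python3 cov.py
```

```text
((422.6252136230469, 214.11985778808594), (126.75161743164062, 105.0117416381836), 11.527230262756348)
[[0.35   0.2529]
 [0.371  0.15  ]
 [0.4952 0.1753]
 [0.4742 0.2782]]
[218 152  43  31 654] [238.5734 167.5474] ((414.98028564453125, 217.83775329589844), (54.74633026123047, 21.217899322509766), 12.390260696411133)
[272 177  16  19 157] [279.3758 185.8471] ((471.87530517578125, 230.57821655273438), (11.95182991027832, 23.33954429626465), 12.83688735961914)
```

View pics/w1c.png

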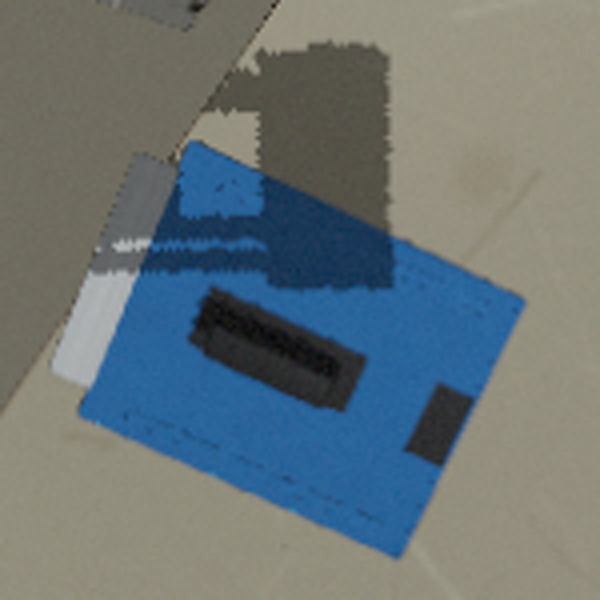

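Run:
```python
from h import *
print(rel([.47,-.17,.30],down(-3.4)))
```

```text
(array([-333.5, -238.2,    0. ]), array([ 0.  ,  0.  , 40.36]))
```

Call:
play_rows(fingers=[0,0,0,0,0,0,0,0,0,0,0,0,0,0], linear=[[-14,-10,0],[-43,-31,0],[-76,-54,0],[-110,-79,0],[-143,-102,0],[-177,-126,0],[-210,-150,0],[-244,-174,0],[-277,-198,0],[-305,-218,0],[-324,-231,0],[-334,-238,0],[-334,-238,0],[-334,-238,0]], rot=[[0,0,2],[0,0,5],[0,0,9],[0,0,13],[0,0,18],[0,0,22],[0,0,26],[0,0,30],[0,0,34],[0,0,37],[0,0,39.5],[0,0,40.4],[0,0,40.4],[0,0,40.4]])

```text
time_s: 3.0
position: [0.4704, -0.1685, 0.2993]
tcp_rot: [[0.058, 0.998, -0.001], [0.998, -0.058, 0.001], [0.001, -0.001, -1.0]]
force: [-0.7, 1.3, -0.6]
opening: 1.004
```

Run:
```python
from h import *
applied([-334,-238,0],[0,0,40.4]);chk()
im=capture('wrist');cv2.imwrite('pics/w2.png',im[:,:,::-1])
json.dump({k:np.array(v).tolist() for k,v in get_calibration('wrist').items()},open('pics/w2.json','w'))
```

```text
t 3.0 meas [ 0.4704 -0.1685  0.2993] cmd [ 0.4705 -0.1703  0.3   ] err mm [-0.075   1.7523 -0.7234] roterr [ 0.0543  0.0773 -0.1041] F [-0.7075  1.278  -0.6387] op 1.0038838649252688 j [-32.6  15.3  93.9   0.   70.9 -29.2]
```

View pics/w2.png

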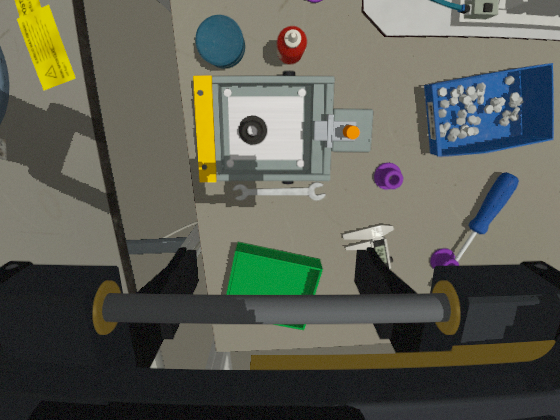

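The box is clear in this view: lip at (205,129), bush at (253,130), knob at (352,131), spanner at (280,191), tray top edge from (235,245) to (320,265).

Run:
```python
from h import *
im=np.ascontiguousarray(cv2.imread('pics/w2.png')[:,:,::-1]);c={k:np.array(v) for k,v in json.load(open('pics/w2.json')).items()}
H=hsv(im).astype(int)
def mk(lo,hi,s=120,v=80):return (H[...,0]>=lo)&(H[...,0]<=hi)&(H[...,1]>s)&(H[...,2]>v)
m=mk(20,32,150);m[200:]=0;m[:,:180]=0
b=max(blobs(m),key=lambda t:t[0][4]);P=onz(c,np.argwhere(b[2])[:,::-1],.049)[:,:2];r=cv2.minAreaRect((P*1000).astype(np.float32));print('lip',b[0],r)
m=mk(3,17,150);m[200:]=0;b=[t for t in blobs(m,10) if 330<t[1][0]<370]
for t in b:
    print('knob',t[0],t[1],onz(c,[t[1]],.075)); q=np.argwhere(t[2])[:,::-1]
V=im.max(2);m=V<75;m[:110]=0;m[150:]=0;m[:,:232]=0;m[:,275:]=0
for t in blobs(m,30):
    print('bush',t[0],t[1],onz(c,[t[1]],.036))
crop(im,190,60,390,200,4,'pics/w2c.png')
# box edges: fit front wall: rim top z .042 corners picks later
lip=r
```

```text
lip [ 193   75   24  108 1892] ((385.9651184082031, -106.02975463867188), (130.02713012695312, 22.896949768066406), 86.76165771484375)
knob [343 125   9  13  53] [345.8679 130.1321] [[ 0.5549 -0.1139  0.075 ]]
bush [239 116  28  28 533] [252.3827 129.5741] [[ 0.4441 -0.1094  0.036 ]]
```

View pics/w2c.png

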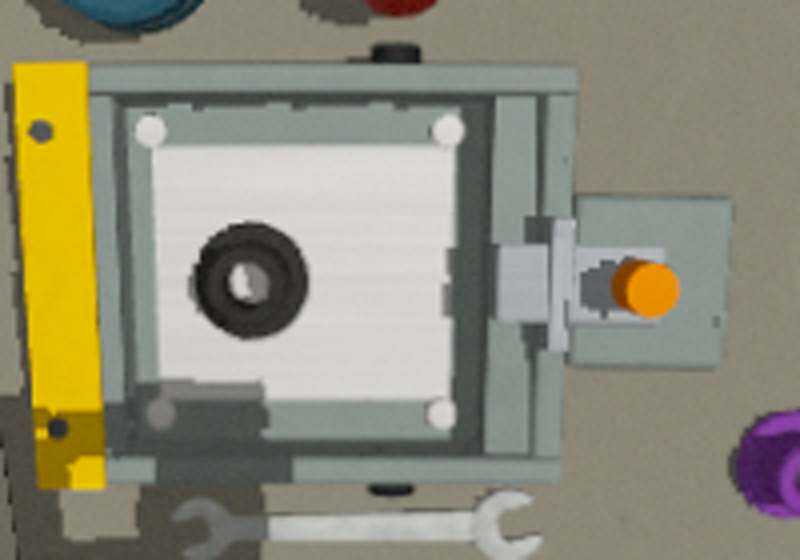

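Run:
```python
from h import *
c={k:np.array(v) for k,v in json.load(open('pics/w2.json')).items()}
o=np.array([.4599,-.1102]);a=np.radians(-3.24);R=np.array([[np.cos(a),-np.sin(a)],[np.sin(a),np.cos(a)]])
def bx(px,z):
    p=onz(c,[px],z)[0];print(px,z,p,'box',(R.T@(p[:2]-o)*1000).round(1))
bx([252.4,129.6],.013);bx([252.3,130.5],.036)
bx([352.5,132.2],.077);bx([314.3,131],.049)
cr=lambda x,y:[190+x/4-.375,60+y/4-.375]
print('outer corners walls z.042, expect +-85,+-65');
bx(cr(578,67),.042);bx(cr(560,482),.042)
print('bracket corners z.0405 expect 136,+-27');bx(cr(733,200),.0405);bx(cr(721,367),.0405)
print('strap corners 77..84, +-20 z .052');bx(cr(576,220),.052);bx(cr(549,350),.052);
print('recess inner +x wall 75,z .0395');bx(cr(549,97),.0395)
print('tray');bx([235,246],.035);bx([321,266],.035)
```

```text
[252.4, 129.6] 0.013 [ 0.4424 -0.1106  0.013 ] box [-17.4  -1.4]
[252.3, 130.5] 0.036 [ 0.4439 -0.1105  0.036 ] box [-16.   -1.2]
[352.5, 132.2] 0.077 [ 0.5622 -0.1165  0.077 ] box [102.5  -0.5]
[314.3, 131] 0.049 [ 0.5212 -0.1148  0.049 ] box [61.4 -1.1]
outer corners walls z.042, expect +-85,+-65
[334.125, 76.375] 0.042 [ 0.5478 -0.0514  0.042 ] box [84.5 63.6]
[329.625, 180.125] 0.042 [ 0.5403 -0.1793  0.042 ] box [ 84.2 -64.4]
bracket corners z.0405 expect 136,+-27
[372.875, 109.625] 0.0405 [ 0.596  -0.0928  0.0405] box [134.9  25.1]
[369.875, 151.375] 0.0405 [ 0.5931 -0.1447  0.0405] box [134.9 -26.9]
strap corners 77..84, +-20 z .052
[333.625, 114.625] 0.052 [ 0.5448 -0.0963  0.052 ] box [84.  18.7]
[326.875, 147.125] 0.052 [ 0.5359 -0.135   0.052 ] box [ 77.3 -20.5]
recess inner +x wall 75,z .0395
[326.875, 83.875] 0.0395 [ 0.5392 -0.0595  0.0395] box [76.3 55.1]
tray
[235, 246] 0.035 [ 0.4068 -0.268   0.035 ] box [ -44.1 -160.6]
[321, 266] 0.035 [ 0.5279 -0.3066  0.035 ] box [  79.  -192.2]
```

```bash
cat > box.py <<'E'
from h import *
O=np.array([.4597,-.1109,0]);YAW=-3.24
RB=Ro.from_euler('z',YAW,degrees=True).as_matrix()
def W(x,y,z):return O+RB@np.array([x,y,z])/1000
E
python3 - <<'E'
from box import *
print(rel([.443,-.1108,.10],down(-3.24)));print(rel([.443,-.1108,.0167],down(-3.24)))
c={k:np.array(v) for k,v in json.load(open('pics/w2.json')).items()}
print('bottle',onz(c,[[292,37]],.095))
E
```

```text
(array([ 57.7, -31. , 200. ]), array([ 0. ,  0. , -0.2]))
(array([ 57.7, -31. , 283.3]), array([ 0. ,  0. , -0.2]))
bottle [[ 0.496  -0.0149  0.095 ]]
```

Call:
play_rows(fingers=[120,120,120,120,120,120,120,120,120,120], linear=[[7,-4,20],[19,-10,60],[32,-17,105],[45,-24,150],[55,-29,185],[57.7,-31,200],[57.7,-31,200],[57.7,-31,200],[57.7,-31,200],[57.7,-31,200]], rot=[[0,0,0],[0,0,-0.1],[0,0,-0.2],[0,0,-0.2],[0,0,-0.2],[0,0,-0.2],[0,0,-0.2],[0,0,-0.2],[0,0,-0.2],[0,0,-0.2]])

```text
time_s: 4.05
position: [0.4443, -0.1112, 0.1008]
tcp_rot: [[0.056, 0.998, 0.003], [0.998, -0.056, -0.002], [-0.001, 0.003, -1.0]]
force: [0.1, -0.6, 0.6]
opening: 0.527
```

Run:
```python
from box import *
applied([57.7,-31,200],[0,0,-.2]);chk()
im=capture('wrist');cv2.imwrite('pics/w3.png',im[:,:,::-1]);c=get_calibration('wrist')
print(proj(c,[[.443,-.1108,.036],[.443,-.1108,.013]]))
```

```text
t 4.05 meas [ 0.4443 -0.1112  0.1008] cmd [ 0.443  -0.1108  0.1   ] err mm [ 1.2917 -0.3787  0.7929] roterr [-0.1714 -0.0785 -0.0083] F [ 0.0596 -0.5895  0.598 ] op 0.52737215429178 j [-28.1  29.7 112.2   0.   37.9 -24.8]
[[273.9626 224.6087]
 [274.0052 214.8859]]
```

View pics/w3.png

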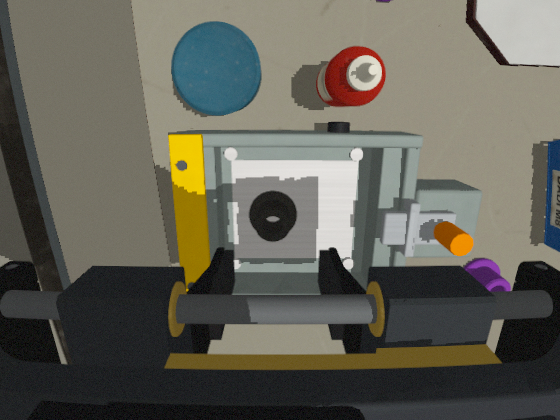

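The bush flange is centred at (272,216), against a projected (274,215), so the jaw is aligned. Descending and gripping.

Call:
play_rows(fingers=[120,120,120,120,120,120,200,255,255,255,255], linear=[[0,0,12],[0,0,35],[0,0,58],[0,0,75],[0,0,83],[0,0,83],[0,0,83],[0,0,83],[0,0,83],[0,0,83],[0,0,83]], rot=[[0,0,0],[0,0,0],[0,0,0],[0,0,0],[0,0,0],[0,0,0],[0,0,0],[0,0,0],[0,0,0],[0,0,0],[0,0,0]])

```text
time_s: 5.2
position: [0.4433, -0.1108, 0.0172]
tcp_rot: [[0.056, 0.998, 0.001], [0.998, -0.056, -0.0], [-0.0, 0.001, -1.0]]
force: [-0.5, -0.7, 6.5]
opening: 0.29
```

Run:
```python
from box import *
applied([0,0,83],[0,0,0]);s=chk();print('width',s['opening']*87)
print(rel([.443,-.1108,.13],down(-3.24)),rel([.447,-.34,.13],down(-15)),rel([.447,-.34,.019],down(-15)))
```

```text
t 5.2 meas [ 0.4433 -0.1108  0.0172] cmd [ 0.443  -0.1108  0.017 ] err mm [0.2922 0.0577 0.2278] roterr [-0.0415 -0.023  -0.0083] F [-0.5226 -0.7048  6.4781] op 0.29038917454905677 j [-28.1  39.9 114.6  -0.   25.5 -24.8]
width 25.26385818576794
(array([   0.,   -0., -113.]), array([ 0.,  0., -0.])) (array([-228.6,   16.9, -113. ]), array([ 0.  ,  0.  , 11.76])) (array([-228.6,   16.9,   -2. ]), array([ 0.  ,  0.  , 11.76]))
```

Call:
play_rows(fingers=[255,255,255,255,255,255,255,255,255,255,255,255,255,255,255,140,130,130,130], linear=[[0,0,-15],[0,0,-50],[0,0,-85],[-10,1,-110],[-45,3,-115],[-90,7,-115],[-135,10,-115],[-180,13,-115],[-215,16,-100],[-228,17,-70],[-228,17,-35],[-228,17,-12],[-228,17,-1],[-228,17,-1],[-228,17,-1],[-228,17,-1],[-228,17,-1],[-228,17,-1],[-228,17,-1]], rot=[[0,0,0],[0,0,0],[0,0,0],[0,0,0],[0,0,2],[0,0,5],[0,0,8],[0,0,11],[0,0,12],[0,0,12],[0,0,12],[0,0,12],[0,0,12],[0,0,12],[0,0,12],[0,0,12],[0,0,12],[0,0,12],[0,0,12]])

```text
time_s: 7.1
position: [0.4475, -0.3395, 0.0181]
tcp_rot: [[0.263, 0.965, 0.001], [0.965, -0.263, -0.001], [-0.001, 0.001, -1.0]]
force: [-0.8, -0.0, -0.2]
opening: 0.479
```

Run:
```python
from box import *
applied([-228,17,-1],[0,0,12]);s=chk()
print(rel([.447,-.34,.15],down(-15)))
p=W(103,0,57);print(p,rel([p[0],p[1],.14],down(86.76)),rel([p[0],p[1],.14],down(-93.24)))
```

```text
t 7.1 meas [ 0.4475 -0.3395  0.0181] cmd [ 0.4471 -0.3394  0.018 ] err mm [ 0.4036 -0.0527  0.0676] roterr [-0.0485 -0.0324 -0.0045] F [-0.7719 -0.0182 -0.1942] op 0.4788332725595195 j [-48.6  43.1  99.3  -0.   37.5 -33.3]
(array([  -0.6,    0.1, -132. ]), array([ 0.  ,  0.  , -0.24]))
[ 0.5625 -0.1167  0.057 ] (array([ 245.2,   52.8, -122. ]), array([  -0.,   -0., -102.])) (array([ 245.2,   52.8, -122. ]), array([ 0.,  0., 78.]))
```

Call:
play_rows(fingers=[130,130,130,130,130,130,130,130,130,130,130,130,130,130,130,130,130,130], linear=[[0,0,-20],[0,0,-60],[0,0,-100],[15,3,-122],[45,10,-122],[75,16,-122],[105,23,-122],[135,29,-122],[165,36,-122],[195,42,-122],[220,48,-122],[238,51,-122],[245,53,-122],[245,53,-122],[245,53,-122],[245,53,-122],[245,53,-122],[245,53,-122]], rot=[[0,0,0],[0,0,0],[0,0,-4],[0,0,-12],[0,0,-20],[0,0,-28],[0,0,-36],[0,0,-44],[0,0,-52],[0,0,-60],[0,0,-68],[0,0,-76],[0,0,-84],[0,0,-92],[0,0,-99],[0,0,-102],[0,0,-102],[0,0,-102]])

```text
time_s: 8.9
position: [0.5627, -0.1168, 0.1396]
tcp_rot: [[-0.998, 0.058, -0.0], [0.058, 0.998, -0.0], [0.0, -0.0, -1.0]]
force: [-0.3, -1.1, -0.0]
opening: 0.49
```

Run:
```python
from box import *
applied([245,53,-122],[0,0,-102]);chk()
im=capture('wrist');cv2.imwrite('pics/w4.png',im[:,:,::-1]);c=get_calibration('wrist')
t=capture('top');crop(t,150,170,440,320,2.7,'pics/t4.png')
print(proj(c,[W(103,0,77)]))
p=W(103,0,55);print(rel(p,down(86.76)))
```

```text
t 8.9 meas [ 0.5627 -0.1168  0.1396] cmd [ 0.5626 -0.117   0.14  ] err mm [ 0.0492  0.175  -0.3812] roterr [0.0016 0.0008 0.0697] F [-0.2994 -1.0716 -0.0349] op 0.4900163112559492 j [ -22.9   32.6   93.9   -0.    53.5 -109.5]
[[276.2441 225.7093]]
(array([ 0.1,  0.2, 85. ]), array([ 0.,  0., -0.]))
```

View pics/w4.png

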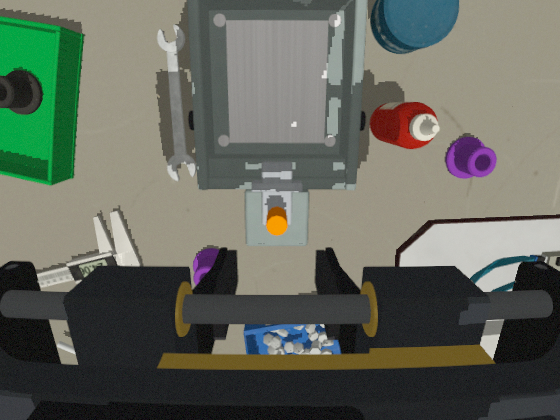

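View pics/t4.png

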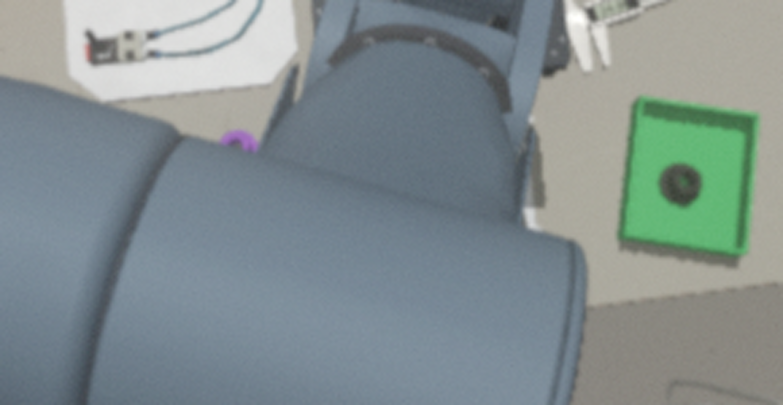

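Top view: the bush stands in the tray. Wrist view: the knob top is at (277,226), as predicted. I grip it and draw the bolt back.

Call:
play_rows(fingers=[130,130,130,130,130,200,255,255,255,255,255,255,255,255,255,255,255], linear=[[0,0,15],[0,0,45],[0,0,70],[0,0,85],[0,0,85],[0,0,85],[0,0,85],[0,0,85],[0,0,85],[-2,0,85],[-5,0,85],[-9,0,85],[-13,0,85],[-17,0,85],[-20,0,85],[-21,0,85],[-21,0,85]], rot=[[0,0,0],[0,0,0],[0,0,0],[0,0,0],[0,0,0],[0,0,0],[0,0,0],[0,0,0],[0,0,0],[0,0,0],[0,0,0],[0,0,0],[0,0,0],[0,0,0],[0,0,0],[0,0,0],[0,0,0]])

```text
time_s: 10.7
position: [0.5841, -0.1178, 0.0553]
tcp_rot: [[-0.998, 0.056, 0.001], [0.056, 0.998, 0.0], [-0.001, 0.0, -1.0]]
force: [-1.5, 1.6, 5.0]
opening: 0.172
```

Run:
```python
from box import *
applied([-21,0,85],[0,0,0]);s=chk();print(s['opening']*87)
a=np.radians(11.5);cx,cy=.4226-.0075*np.cos(a),.2141-.0075*np.sin(a);print(cx,cy)
print(rel([cx+.055,cy+.01,.20],down(101.5)))
```

```text
t 10.7 meas [ 0.5841 -0.1178  0.0553] cmd [ 0.5836 -0.1182  0.055 ] err mm [0.5197 0.37   0.2807] roterr [-0.007  -0.0319 -0.0063] F [-1.4835  1.6283  5.049 ] op 0.1724703933454204 j [ -22.1   41.1   93.5    0.    45.3 -108.9]
15.004924221051574
0.4152505647153438 0.21260474049187103
(array([ 132.4,  333.8, -145. ]), array([  0.  ,   0.  , -14.74]))
```

Call:
play_rows(fingers=[130,130,130,130,130,130,130,130,130,130,130,130,130,130,130,130,130], linear=[[0,0,0],[0,0,0],[0,0,-20],[0,0,-60],[3,8,-100],[15,38,-135],[30,75,-145],[48,120,-145],[66,165,-145],[84,210,-145],[102,255,-145],[116,292,-145],[127,320,-145],[132,334,-145],[132,334,-145],[132,334,-145],[132,334,-145]], rot=[[0,0,0],[0,0,0],[0,0,0],[0,0,0],[0,0,0],[0,0,-1],[0,0,-3],[0,0,-5],[0,0,-8],[0,0,-11],[0,0,-13],[0,0,-14.7],[0,0,-14.7],[0,0,-14.7],[0,0,-14.7],[0,0,-14.7],[0,0,-14.7]])

```text
time_s: 12.4
position: [0.4717, 0.2216, 0.1995]
tcp_rot: [[-0.98, -0.197, 0.0], [-0.197, 0.98, -0.0], [-0.0, -0.001, -1.0]]
force: [0.6, 0.3, 0.8]
opening: 0.49
```

Run:
```python
from box import *
applied([132,334,-145],[0,0,-14.7]);chk()
im=capture('wrist');cv2.imwrite('pics/w5.png',im[:,:,::-1]);c=get_calibration('wrist')
json.dump({k:np.array(v).tolist() for k,v in c.items()},open('pics/w5.json','w'))
t=capture('top');crop(t,250,170,440,320,4,'pics/t5.png')
from cov import measure
print(measure(im,c,.005))
print(proj(c,[[.4153,.2126,.039]]))
```

```text
t 12.4 meas [0.4717 0.2216 0.1995] cmd [0.4707 0.2228 0.2   ] err mm [ 0.9465 -1.1683 -0.5142] roterr [ 0.0313 -0.0122  0.0955] F [0.584  0.2777 0.7518] op 0.4895432695003495 j [ 12.9  24.   98.4  -0.   57.6 -88.5]
(((422.91455078125, 213.32644653320312), (125.66905975341797, 105.51099395751953), 11.342948913574219), array([[0.3509, 0.2527],
       [0.3717, 0.1492],
       [0.4949, 0.174 ],
       [0.4741, 0.2774]], dtype=float32))
[[278.6624 135.8076]]
```

View pics/w5.png

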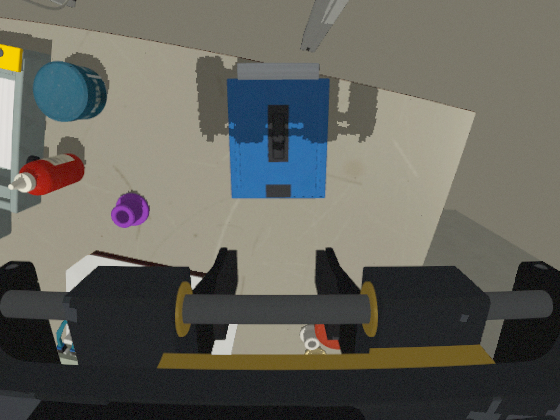

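View pics/t5.png

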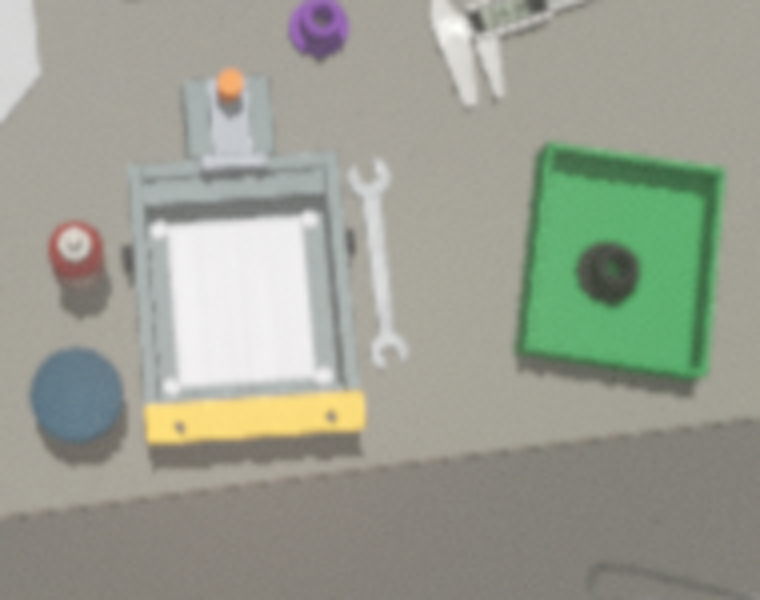

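The bolt is drawn clear, the bystanders are undisturbed and the bush is in the tray. The cover measures centred with its rib at (278,133), and this agrees with the first view to within 1 mm.

Run:
```python
from box import *
print(rel([.4154,.2122,.06],down(101.4)),rel([.4154,.2122,.0115],down(101.4)))
```

```text
(array([ 56.3,   0.6, 140. ]), array([0.  , 0.  , 0.06])) (array([ 56.3,   0.6, 188.5]), array([0.  , 0.  , 0.06]))
```

Call:
play_rows(fingers=[130,130,130,130,130,130,130,130,130,130,200,255,255,255,255], linear=[[8,0,20],[24,0,60],[40,0.5,100],[52,0.5,130],[56.3,0.6,145],[56.3,0.6,155],[56.3,0.6,170],[56.3,0.6,183],[56.3,0.6,188.5],[56.3,0.6,188.5],[56.3,0.6,188.5],[56.3,0.6,188.5],[56.3,0.6,188.5],[56.3,0.6,188.5],[56.3,0.6,188.5]], rot=[[0,0,0],[0,0,0],[0,0,0],[0,0,0],[0,0,0],[0,0,0],[0,0,0],[0,0,0],[0,0,0],[0,0,0],[0,0,0],[0,0,0],[0,0,0],[0,0,0],[0,0,0]])

```text
time_s: 14.0
position: [0.4157, 0.2124, 0.0113]
tcp_rot: [[-0.98, -0.199, 0.001], [-0.199, 0.98, 0.0], [-0.001, 0.0, -1.0]]
force: [-0.3, -1.0, 2.3]
opening: 0.136
```

Run:
```python
from box import *
applied([56.3,.6,188.5],[0,0,0]);s=chk();print(s['opening']*87)
```

```text
t 14.0 meas [0.4157 0.2124 0.0113] cmd [0.4154 0.2122 0.0115] err mm [ 0.3171  0.2444 -0.1554] roterr [-0.0004 -0.0366 -0.0103] F [-0.3071 -0.9536  2.2684] op 0.13572193519790285 j [ 13.3  40.9 113.2  -0.   25.9 -88.2]
11.807808362217548
```

```bash
cat >> box.py <<'E'
DX,DZ=0.0,11.5   # TCP in cover frame, mm
def pose(tx,tz,th,ty=0,dx=None):
    Rc=RB@Ro.from_euler('y',-th,degrees=True).as_matrix()
    o=W(tx,ty,tz)+Rc@np.array([71.5,0,0])/1000
    return o+Rc@np.array([DX if dx is None else dx,0,DZ])/1000, Rc@np.diag([-1.,1,-1])
E
python3 - <<'E'
from box import *
p,R=pose(-55,110,10);print(p,rel(p,R))
E
```

```text
[ 0.4731 -0.1117  0.1337] (array([   7.8, -328.8, -122.2]), array([ 1.28, -9.95, 14.66]))
```

Call:
play_rows(fingers=[255,255,255,255,255,255,255,255,255,255,255,255,255,255,255,255,255,255,255], linear=[[0,0,-8],[0,0,-30],[0,0,-65],[0,0,-105],[0,-5,-140],[0,-25,-155],[1,-60,-160],[2,-100,-160],[3,-140,-160],[4,-180,-160],[5,-220,-160],[6,-260,-160],[7,-295,-155],[8,-318,-142],[8,-328,-128],[7.8,-328.8,-122.2],[7.8,-328.8,-122.2],[7.8,-328.8,-122.2],[7.8,-328.8,-122.2]], rot=[[0,0,0],[0,0,0],[0,0,0],[0,0,0],[0,0,0],[0,0,0.5],[0.1,-0.7,1],[0.2,-1.4,2],[0.3,-2.1,3],[0.4,-3.5,5],[0.6,-4.8,7],[0.8,-6.1,9],[1,-7.5,11],[1.1,-8.8,13],[1.2,-9.6,14.1],[1.3,-10,14.7],[1.3,-10,14.7],[1.3,-10,14.7],[1.3,-10,14.7]])

```text
time_s: 15.9
position: [0.4735, -0.1107, 0.1339]
tcp_rot: [[-0.983, 0.056, 0.175], [0.055, 0.998, -0.01], [-0.175, -0.0, -0.985]]
force: [0.6, -0.3, -1.4]
opening: 0.135
```

Run:
```python
from box import *
applied([7.8,-328.8,-122.2],[1.3,-10,14.7]);chk()
im=capture('wrist');cv2.imwrite('pics/w6.png',im[:,:,::-1]);c=get_calibration('wrist')
json.dump({k:np.array(v).tolist() for k,v in c.items()},open('pics/w6.json','w'))
t=capture('side');cv2.imwrite('pics/s6.png',t[:,:,::-1])
s=bot.read_state();R,p=s['tcp_rot'],s['position']
# predicted cover pts
for q in([-71.5,42,5],[-71.5,-42,5],[-56.5,53,5],[-56.5,-53,5]):
    w=p+R@np.diag([-1.,1,-1])@(np.array(q)-[0,0,11.3])/1000;print(q,w,proj(c,[w]))
print('lip edge top',proj(c,[W(-63,65,49),W(-63,-65,49),W(-85,65,49)]))
```

```text
t 15.9 meas [ 0.4735 -0.1107  0.1339] cmd [ 0.4731 -0.1116  0.1337] err mm [0.4192 0.9055 0.1601] roterr [ 0.0011 -0.0409 -0.0951] F [ 0.6245 -0.3319 -1.3796] op 0.1351001414679912 j [ -29.2   25.2  114.1    8.3   31.8 -122.8]
[-71.5, 42, 5] [ 0.4068 -0.0651  0.1151] [[358.8078 131.1596]]
[-71.5, -42, 5] [ 0.4021 -0.149   0.1151] [[193.1491 131.1363]]
[-56.5, 53, 5] [ 0.4221 -0.0549  0.1177] [[377.7542 160.7427]]
[-56.5, -53, 5] [ 0.4162 -0.1608  0.1178] [[174.2065 160.706 ]]
lip edge top [[370.4212  96.8925]
 [179.6643  96.7496]
 [374.2544  62.5095]]
```

View pics/w6.png

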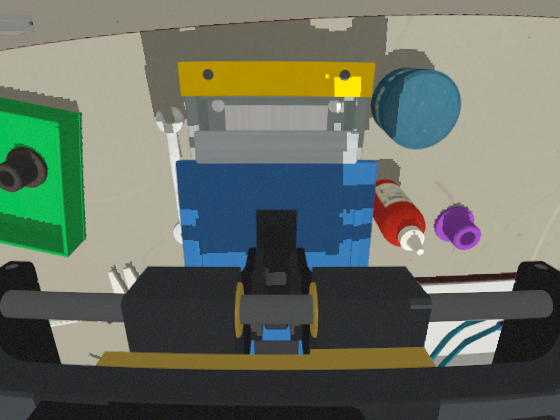

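View pics/s6.png

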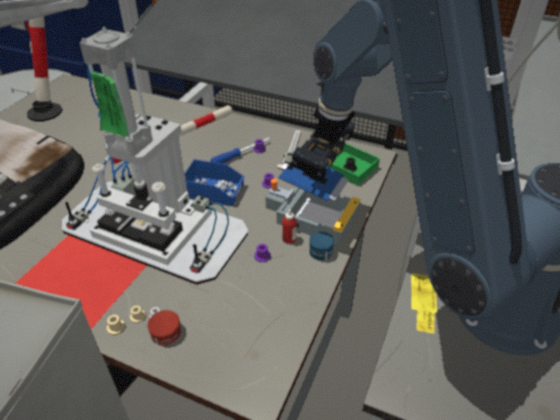

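The wrist view shows the tilted cover with the lip beyond it: lip inner edge at y≈97, tongue edge at y≈131, body edge at y≈161. All are close to prediction. I'll measure the lateral offsets exactly.

Run:
```python
from box import *
im=np.ascontiguousarray(cv2.imread('pics/w6.png')[:,:,::-1]);H=hsv(im).astype(int)
y=(H[...,0]>=20)&(H[...,0]<=32)&(H[...,1]>150)
b=(H[...,0]>=98)&(H[...,0]<=120)&(H[...,1]>110)
for r in(66,75,84,90,94):
    q=np.where(y[r,150:400])[0]+150;print('lip',r,q.min(),q.max(),(q.min()+q.max())/2)
for x in(200,240,300,360):
    q=np.where(y[50:120,x])[0]+50;print('lip col',x,q.min(),q.max(), 'blue top',np.where(b[140:200,x])[0].min()+140)
for r in(162,166,172,180,190,200):
    q=np.where(b[r,150:376])[0]+150;print('blue',r,q.min(),q.max(),(q.min()+q.max())/2)
crop(im,160,50,400,220,3.3,'pics/w6c.png')
```

```text
lip 66 178 374 276.0
lip 75 179 373 276.0
lip 84 180 372 276.0
lip 90 180 372 276.0
lip 94 181 371 276.0
lip col 200 62 95 blue top 164
lip col 240 61 95 blue top 164
lip col 300 61 95 blue top 164
lip col 360 62 96 blue top 160
blue 162 176 375 275.5
blue 166 176 375 275.5
blue 172 177 375 276.0
blue 180 178 375 276.5
blue 190 179 374 276.5
blue 200 179 373 276.0
```

View pics/w6c.png

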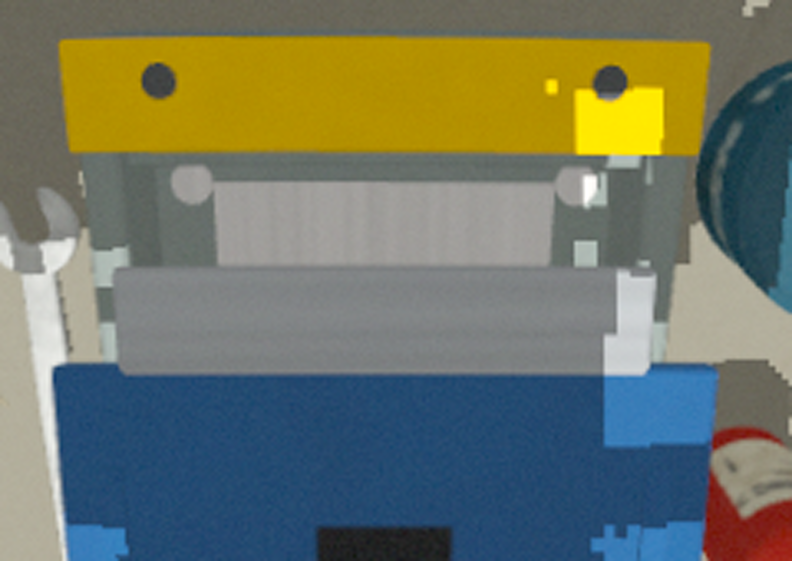

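Run:
```python
from box import *
for k in((-55,60,10),(-56,42,10),(-56.5,35.8,10),(-60,35.6,10)):
    p,R=pose(*k,ty=.4);print(k,*rel(p,R))
```

```text
(-55, 60, 10) [ 8.7  0.4 49.2] [-0.01  0.06 -0.04]
(-56, 42, 10) [12.8  0.4 66.7] [-0.01  0.06 -0.04]
(-56.5, 35.8, 10) [14.4  0.4 72.8] [-0.01  0.06 -0.04]
(-60, 35.6, 10) [17.9  0.4 72.3] [-0.01  0.06 -0.04]
```

Call:
play_rows(fingers=[255,255,255,255,255,255,255,255,255,255,255], linear=[[2,0,10],[5,0.3,27],[8.7,0.4,45],[11,0.4,58],[12.8,0.4,66],[13.5,0.4,70],[14.2,0.4,72],[14.4,0.4,72.8],[14.4,0.4,72.8],[14.4,0.4,72.8],[14.4,0.4,72.8]], rot=[[0,0,0],[0,0,0],[0,0,0],[0,0,0],[0,0,0],[0,0,0],[0,0,0],[0,0,0],[0,0,0],[0,0,0],[0,0,0]])

```text
time_s: 17.1
position: [0.472, -0.1111, 0.0595]
tcp_rot: [[-0.983, 0.057, 0.175], [0.056, 0.998, -0.011], [-0.175, -0.001, -0.984]]
force: [-0.3, -0.6, -1.5]
opening: 0.134
```

Run:
```python
from box import *
applied([14.4,.4,72.8],[0,0,0]);s=chk()
Rc=s['tcp_rot']@np.diag([-1.,1,-1]);tip=s['position']+Rc@np.array([-71.5,0,-11.3])/1000;print('tip box',RB.T@(tip-O)*1000)
im=capture('wrist');cv2.imwrite('pics/w7.png',im[:,:,::-1])
for k in((-64,35.6,10),(-71.5,35.4,10)):
    p,R=pose(*k,ty=.4);print(k,*rel(p,R))
```

```text
t 17.1 meas [ 0.472  -0.1111  0.0595] cmd [ 0.4716 -0.1111  0.0595] err mm [ 0.3811  0.0065 -0.0355] roterr [ 0.024  -0.0474 -0.007 ] F [-0.2781 -0.6206 -1.4902] op 0.13399504099478507 j [ -29.3   34.4  117.3   13.2   19.7 -128.1]
tip box [-56.0915   0.4923  35.8003]
(-64, 35.6, 10) [ 7.4 -0.  -1.2] [-0.01  0.06 -0.04]
(-71.5, 35.4, 10) [14.9 -0.  -2.3] [-0.01  0.06 -0.04]
```

View pics/w7.png

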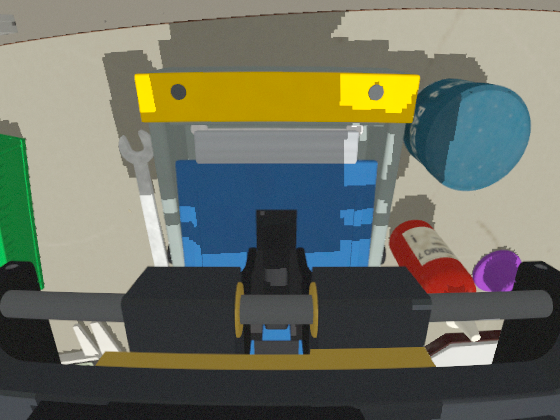

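The tongue (y≈127) sits just in front of and below the lip edge (y≈122), with no contact force. Sliding it in.

Call:
play_rows(fingers=[255,255,255,255,255,255,255,255], linear=[[2,0,-0.3],[5,0,-0.8],[8,0,-1.2],[11,0,-1.7],[13.5,0,-2.1],[15.3,0,-2.3],[15.3,0,-2.3],[15.3,0,-2.3]], rot=[[0,0,0],[0,0,0],[0,0,0],[0,0,0],[0,0,0],[0,0,0],[0,0,0],[0,0,0]])

```text
time_s: 17.95
position: [0.4564, -0.1102, 0.0587]
tcp_rot: [[-0.983, 0.057, 0.174], [0.056, 0.998, -0.01], [-0.175, -0.0, -0.985]]
force: [-0.6, -0.3, -2.5]
opening: 0.129
```

Run:
```python
from box import *
applied([15.3,0,-2.3],[0,0,0]);s=chk()
Rc=s['tcp_rot']@np.diag([-1.,1,-1]);tip=s['position']+Rc@np.array([-71.5,0,-11.3])/1000;print('tip box',RB.T@(tip-O)*1000)
im=capture('wrist');cv2.imwrite('pics/w8.png',im[:,:,::-1])
for k in((-71.5,35.2,8),(-71.5,35,6),(-71.5,35,4),(-71.5,34.8,2),(-71.5,34.6,0)):
    p,R=pose(*k,ty=.4);print(k,*rel(p,R))
```

```text
t 17.95 meas [ 0.4564 -0.1102  0.0587] cmd [ 0.4562 -0.1103  0.0591] err mm [ 0.2289  0.0487 -0.4373] roterr [ 0.0067 -0.0094  0.0093] F [-0.6106 -0.3479 -2.5133] op 0.1294046616450317 j [ -30.3   34.1  119.4   14.8   18.  -130.8]
tip box [-71.728    0.5606  35.0369]
(-71.5, 35.2, 8) [-0.8 -0.   2.7] [-0.01  2.06 -0.04]
(-71.5, 35, 6) [-1.  -0.   5.4] [-0.01  4.06 -0.04]
(-71.5, 35, 4) [-1.2 -0.   8. ] [-0.01  6.06 -0.04]
(-71.5, 34.8, 2) [-1.2 -0.  10.7] [-0.01  8.06 -0.04]
(-71.5, 34.6, 0) [-1.2 -0.  13.4] [-0.01 10.06 -0.04]
```

View pics/w8.png

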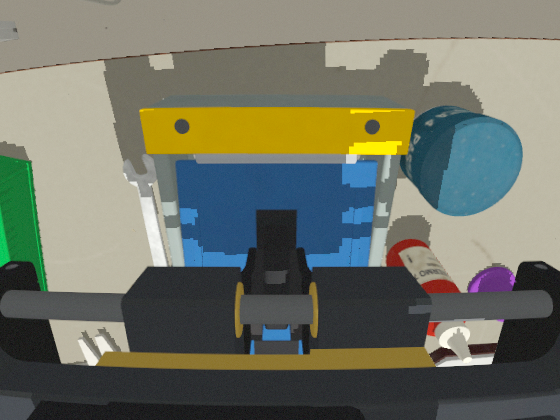

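The tongue is under the lip: only a thin strip shows at y≈157, and the side gaps are even. Swinging down.

Call:
play_rows(fingers=[255,255,255,255,255,255,255,255,255,255,255], linear=[[-0.4,0,1.3],[-0.8,0,2.7],[-0.9,0,4],[-1,0,5.4],[-1.1,0,6.7],[-1.2,0,8],[-1.2,0,9.4],[-1.2,0,10.7],[-1.2,0,12.2],[-1.2,0,12.2],[-1.2,0,12.2]], rot=[[0,1,0],[0,2,0],[0,3,0],[0,4,0],[0,5,0],[0,6,0],[0,7,0],[0,8,0],[0,9.1,0],[0,9.1,0],[0,9.1,0]])

```text
time_s: 19.1
position: [0.4597, -0.1102, 0.0467]
tcp_rot: [[-0.998, 0.057, 0.016], [0.057, 0.998, -0.001], [-0.016, -0.0, -1.0]]
force: [-0.3, -0.3, -2.2]
opening: 0.139
```

Run:
```python
from box import *
applied([-1.2,0,12.2],[0,9.1,0]);s=chk()
Rc=s['tcp_rot']@np.diag([-1.,1,-1])
for x in(-71.5,71.5):print('box',RB.T@(s['position']+Rc@np.array([x,0,-11.3])/1000-O)*1000)
for k in((-71.5,34.4,0),(-71.5,34,0)):
    p,R=pose(*k,ty=.4);print(k,*rel(p,R))
```

```text
t 19.1 meas [ 0.4597 -0.1102  0.0467] cmd [ 0.4595 -0.1104  0.0473] err mm [ 0.1554  0.221  -0.5452] roterr [-0.0062  0.0133 -0.0132] F [-0.2585 -0.2797 -2.1692] op 0.13902524150266943 j [ -27.3   36.5  112.4    0.8   30.2 -114.7]
box [-71.3792   0.7025  34.2734]
box [71.6014  0.6346 36.6271]
(-71.5, 34.4, 0) [-0.2 -0.   1.4] [-0.01  0.96 -0.04]
(-71.5, 34, 0) [-0.2 -0.   1.8] [-0.01  0.96 -0.04]
```

Lower flat, settle and release. After that I check with a picture.

Call:
play_rows(fingers=[255,255,255,255,200,140,130,130,130], linear=[[-0.1,0,0.6],[-0.2,0,1.2],[-0.2,0,1.4],[-0.2,0,1.4],[-0.2,0,1.4],[-0.2,0,1.4],[-0.2,0,1.4],[-0.2,0,1.4],[-0.2,0,1.4]], rot=[[0,0.5,0],[0,1,0],[0,1,0],[0,1,0],[0,1,0],[0,1,0],[0,1,0],[0,1,0],[0,1,0]])

```text
time_s: 20.0
position: [0.4599, -0.1103, 0.0455]
tcp_rot: [[-0.998, 0.057, -0.001], [0.057, 0.998, -0.0], [0.001, -0.0, -1.0]]
force: [-0.1, 0.6, -0.3]
opening: 0.457
```

Run:
```python
from box import *
applied([-.2,0,1.4],[0,1,0]);s=chk()
p=W(124,0.4,140);print(rel(p,down(86.76)))
p=W(60,0.4,200);print(rel(p,down(86.76)))
```

```text
t 20.0 meas [ 0.4599 -0.1103  0.0455] cmd [ 0.4597 -0.1105  0.0459] err mm [ 0.1713  0.131  -0.3869] roterr [ 0.0029 -0.0057  0.0014] F [-0.0858  0.6053 -0.2611] op 0.4572785108627838 j [ -27.    36.9  111.7   -0.    31.5 -113.7]
(array([-123.9,    0. ,  -94.2]), array([-0.01, -0.04, -0.04]))
(array([ -59.9,   -0. , -154.1]), array([-0.01, -0.04, -0.04]))
```

Call:
play_rows(fingers=[130,130,130,130,130,130,130,130,130], linear=[[0,0,-15],[0,0,-50],[-5,0,-90],[-25,0,-125],[-48,0,-148],[-60,0,-154],[-60,0,-154],[-60,0,-154],[-60,0,-154]], rot=[[0,0,0],[0,0,0],[0,0,0],[0,0,0],[0,0,0],[0,0,0],[0,0,0],[0,0,0],[0,0,0]])

```text
time_s: 20.9
position: [0.518, -0.1131, 0.1982]
tcp_rot: [[-0.998, 0.057, -0.004], [0.057, 0.998, 0.001], [0.004, 0.001, -1.0]]
force: [-0.1, 0.6, -0.4]
opening: 0.49
```

Run:
```python
from box import *
applied([-60,0,-154],[0,0,0]);s=chk()
im=capture('wrist');cv2.imwrite('pics/w9.png',im[:,:,::-1]);c=get_calibration('wrist')
json.dump({k:np.array(v).tolist() for k,v in c.items()},open('pics/w9.json','w'))
from cov import measure
for z in(.039,):
    r,b=measure(im,c,z);print(r);q=np.c_[b,[z]*4]
    print('body corners box',((q-O)@RB*1000).round(1))
print('knob proj',proj(c,[W(124,.4,77)]))
p=W(124,0.4,55);print(rel(p,down(86.76)))
```

```text
t 20.9 meas [ 0.518  -0.1131  0.1982] cmd [ 0.5198 -0.1139  0.1999] err mm [-1.7667  0.8015 -1.6972] roterr [-0.077   0.2122  0.0097] F [-0.1409  0.6065 -0.3799] op 0.4902437048791941 j [ -24.4   24.9   97.    -0.    58.4 -111.1]
((467.41552734375, -110.98422241210938), (105.99071502685547, 127.28669738769531), 86.70735931396484)
body corners box [[-56.  -52.6  39. ]
 [ 71.3 -52.7  39. ]
 [ 71.4  53.3  39. ]
 [-55.9  53.4  39. ]]
knob proj [[275.4097 269.5555]]
(array([-64. ,   0. , 144.8]), array([-0.01, -0.04, -0.04]))
```

View pics/w9.png

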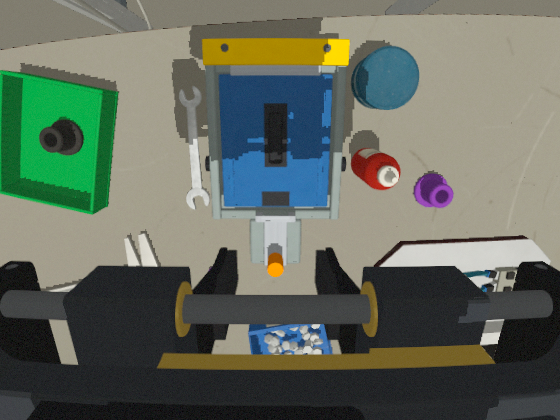

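The cover lies in the recess. Its body corners read x −56…71.4 and y ±53 in the box frame, and the apparent size matches the seated height. The knob is at (275,268). Now the bolt.

Call:
play_rows(fingers=[130,130,130,130,130,130,130,130,200,255,255,255,255], linear=[[-20,0,10],[-45,0,30],[-60,0,60],[-64,0,95],[-64,0,125],[-64,0,140],[-64,0,144.8],[-64,0,144.8],[-64,0,144.8],[-64,0,144.8],[-64,0,144.8],[-64,0,144.8],[-64,0,144.8]], rot=[[0,0,0],[0,0,0],[0,0,0],[0,0,0],[0,0,0],[0,0,0],[0,0,0],[0,0,0],[0,0,0],[0,0,0],[0,0,0],[0,0,0],[0,0,0]])

```text
time_s: 22.25
position: [0.5841, -0.1177, 0.0553]
tcp_rot: [[-0.998, 0.057, 0.0], [0.057, 0.998, -0.001], [-0.0, -0.001, -1.0]]
force: [0.3, -0.3, 2.3]
opening: 0.172
```

Run:
```python
from box import *
applied([-64,0,144.8],[0,0,0]);s=chk();print(s['opening']*87)
```

```text
t 22.25 meas [ 0.5841 -0.1177  0.0553] cmd [ 0.5835 -0.1176  0.055 ] err mm [ 0.5337 -0.1653  0.2754] roterr [ 0.0415 -0.0662 -0.012 ] F [ 0.2804 -0.2835  2.3158] op 0.17210822148007301 j [ -22.1   41.1   93.5   -0.1   45.3 -108.8]
14.973415268766352
```

Call:
play_rows(fingers=[255,255,255,255,255,255,255,255,255,255,255], linear=[[2,0,0],[5,0,0],[9,0,0],[13,0,0],[17,0,0],[20,0,0],[22,0,0],[23.5,0,0],[25,0,0],[25,0,0],[25,0,0]], rot=[[0,0,0],[0,0,0],[0,0,0],[0,0,0],[0,0,0],[0,0,0],[0,0,0],[0,0,0],[0,0,0],[0,0,0],[0,0,0]])

```text
time_s: 23.35
position: [0.5604, -0.1164, 0.0553]
tcp_rot: [[-0.998, 0.058, 0.003], [0.058, 0.998, -0.001], [-0.003, -0.001, -1.0]]
force: [5.3, 0.7, 5.4]
opening: 0.172
```

Run:
```python
from box import *
applied([25,0,0],[0,0,0]);s=chk();print('box',RB.T@(s['position']-O)*1000)
```

```text
t 23.35 meas [ 0.5604 -0.1164  0.0553] cmd [ 0.5586 -0.1161  0.055 ] err mm [ 1.8312 -0.2625  0.2323] roterr [ 0.0465 -0.2324  0.024 ] F [5.2962 0.6991 5.4163] op 0.1722212435735353 j [ -22.9   39.9   97.2    0.    42.7 -109.6]
box [100.8559   0.2115  55.2545]
```

Force has risen to 5 N at knob x ≈ 100.9, which looks like the stop. A small extra push should confirm it, then I release and back off.

Call:
play_rows(fingers=[255,255,255], linear=[[1,0,0],[2,0,0],[2,0,0]], rot=[[0,0,0],[0,0,0],[0,0,0]])

```text
time_s: 23.65
position: [0.5604, -0.1164, 0.0553]
tcp_rot: [[-0.998, 0.058, 0.007], [0.058, 0.998, -0.002], [-0.007, -0.001, -1.0]]
force: [9.3, 1.5, 1.3]
opening: 0.177
```

Call:
play_rows(fingers=[255,200,130,130,130,130,130,130,130,130,130,130,130], linear=[[-1,0,0],[-1,0,0],[-1,0,0],[-1,0,0],[-1,0,-10],[-1,0,-40],[-5,0,-80],[-10,0,-120],[-15,0,-140],[-20,0,-145],[-20,0,-145],[-20,0,-145],[-20,0,-145]], rot=[[0,0,0],[0,0,0],[0,0,0],[0,0,0],[0,0,0],[0,0,0],[0,0,0],[0,0,0],[0,0,0],[0,0,0],[0,0,0],[0,0,0],[0,0,0]])

```text
time_s: 24.95
position: [0.5753, -0.1165, 0.1976]
tcp_rot: [[-0.998, 0.057, -0.005], [0.057, 0.998, 0.002], [0.005, 0.001, -1.0]]
force: [0.5, 0.4, 0.3]
opening: 0.492
```

Run:
```python
from box import *
applied([2,0,0],[0,0,0]);applied([-20,0,-145],[0,0,0]);s=chk()
im=capture('wrist');cv2.imwrite('pics/w10.png',im[:,:,::-1]);c=get_calibration('wrist')
H=hsv(im).astype(int)
b=(H[...,0]>=98)&(H[...,0]<=120)&(H[...,1]>110)
m=(H[...,0]>=3)&(H[...,0]<=17)&(H[...,1]>150);m[260:]=0
for t in blobs(m,20):print('knob',t[0],t[1],((onz(c,[t[1]],.072)-O)@RB*1000).round(1))
print('expect knob top',proj(c,[W(100,.4,77),W(104,.4,77)]),'nose',proj(c,[W(58,.4,49),W(62,.4,49)]))
from cov import measure
r,bb=measure(im,c,.039);print(r,((np.c_[bb,[.039]*4]-O)@RB*1000).round(1))
crop(im,180,20,380,250,2.6,'pics/w10c.png')
```

```text
t 24.95 meas [ 0.5753 -0.1165  0.1976] cmd [ 0.5767 -0.1171  0.2   ] err mm [-1.3854  0.6408 -2.3786] roterr [-0.0798  0.2461  0.0056] F [0.5259 0.3817 0.2957] op 0.49150987001360413 j [ -22.3   29.1   89.    -0.    62.2 -109. ]
knob [355  91  51  37 521] [375.3954 112.3129] [[35.4 86.  72. ]]
knob [381  90  25  13  64] [392.5     93.5312] [[19.7 99.6 72. ]]
knob [268 174  15   9  67] [275.2537 177.7463] [[92.6  0.3 72. ]]
expect knob top [[275.419  187.1256]
 [275.4256 191.5104]] nose [[275.3843 136.5191]
 [275.3905 140.8485]]
((467.22393798828125, -110.87570190429688), (105.82258605957031, 126.43783569335938), 86.71595764160156) [[-55.7 -52.4  39. ]
 [ 70.7 -52.5  39. ]
 [ 70.8  53.3  39. ]
 [-55.7  53.4  39. ]]
```

View pics/w10c.png

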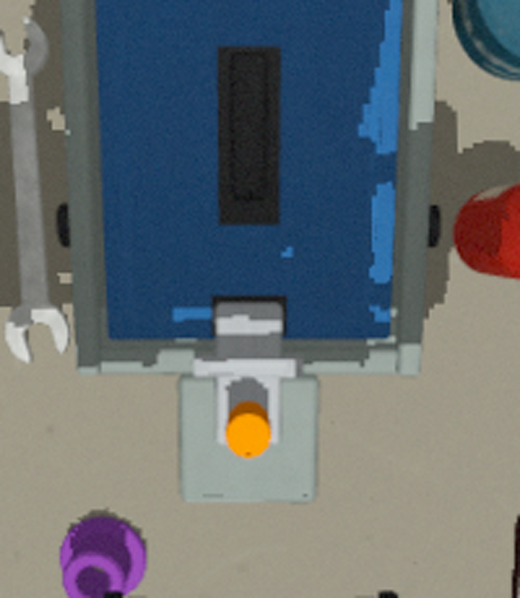

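The knob top is at (275,187) and the nose at y≈135, both where they should be for fully home. The bolt also did not move under 9 N. Last top-view check, then hand in.

Run:
```python
from box import *
t=capture('top');cv2.imwrite('pics/t11.png',t[:,:,::-1]);w=capture('wrist');cv2.imwrite('pics/w11.png',w[:,:,::-1])
```

```text
(no output)
```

View pics/w11.png

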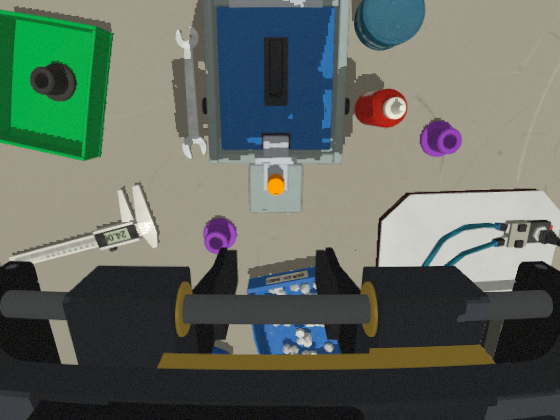

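View pics/t11.png

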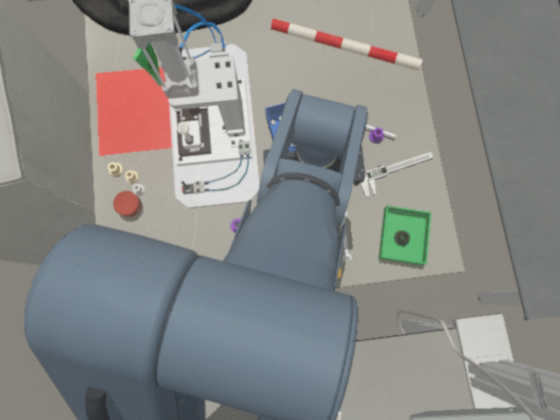

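The bush stands in the tray ((402,238) in the top view, (52,82) in the wrist view). The cover is seated with the bolt over its edge, the bottle, tin and spanner stand in place, and the gripper is clear.

```bash
python3 -c "
from rig import bot
print(bot.hand_in())"
```

```text
the job is handed in; nothing more can be done
None
```

I closed the box and handed the job in at about 25 s of the 72 s allowed. No verdict was reported.

**What I did:** I moved the black bush to the green tray and drew the bolt back about 21 mm. Then I hooked the cover's tongue under the lip at a 10° tilt, swung the cover flat, released it, and pushed the bolt home.

**Last checks:**
- **Cover:** body corners measured x −56 to 71 mm and y −52.5 to 53.4 mm in the box frame, so it is within about 1 mm of centre. The tool's pose at release put the tongue about 8 mm under the lip.
- **Cover size:** its apparent length read 126.4 mm in the last view against the true 128 mm (127.3 mm in the view before). The arm was still settling at that point, so I treated it as measurement scatter.
- **Bolt:** it stopped against its end and did not move under 9 N. The knob and nose appear within about a pixel (1 mm) of where they should be when fully home.
- **Bush and bystanders:** the bush stands in the tray. The glue bottle, paste tin and spanner look undisturbed and the gripper is clear of everything. I checked these by eye only, not by measuring how far they moved.

No check failed.

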